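Set out the paint crate and turn the tub's label to the sitter

ROBOT

A 6-joint arm with a two-finger parallel gripper is mounted at the origin on the work surface. World frame = base frame: x ahead of the robot, y to its left, z up, the work surface at z = 0. Lengths are in mm, angles in rad, forces in N, time in s.
With the tool pointing down it reaches from about 275 to 1000 mm from the base axis. Payload 8.4 kg.
Tool frame: the origin (TCP) lies between the finger pads; the fingertips stand 17 mm ahead of it and the grasp point (between the pads) lies 2 mm behind it (r.tcp_to_tips is the distance from the TCP to the fingertips, in mm); z points along the fingers, y is the line along which they close (so a half turn about z gives the same grasp; the last joint's range is limited). The gripper opens to 85 mm and grips with 20 to 120 N. Pads are 22 mm wide; open, the fingers measure 114 mm over their backs; the gripper's body (76 mm by 85 mm) begins 54 mm behind the grasp point. The pads swing forward as they close: fully open they stand 13 mm farther back than shut.
Start: joints at [-1.325, 0.353, 1.633, -0, 1.155, -0.002], TCP at [153.293, -605.912, 248.281] pointing down, gripper open.
Joint ranges: [-2.63, 2.63], [-0.92, 2.1], [0.06, 2.66], [-1.3, 4.44], [0, 2.69], [-3.02, 3.02]. Speed limits (rad/s): [2.22, 2.22, 2.79, 3.14, 3.14, 3.14].

INTERFACE

Orientations are given as [roll, pitch, yaw] about the fixed x, y, z axes, in that order (R = Rz(yaw) Ry(pitch) Rx(roll)).
In Python, from rig import r gives the robot as it stands. The module is installed in compiled form; this text tells all that it offers.
- The arm moves only by the tool apply_moves, never from a script. Its argument "series" is text: rows parted by semicolons, each of 7 numbers parted by spaces: the shift along the tool's x, y, z in cm, then the turn, a rotation vector about the tool's x, y, z in rad, then the gripper's target within -1 to 1 (shut at 1, half-way at 0, fully open at -1). In form: tx ty tz rx ry rz fingers; .... A call has exactly 10 rows; each row shifts and turns the commanded pose from where the row before left it, along the tool's axes as they then stand; what a row does not reach is not made up. A row lasts 1/12 s, in which the tool goes at most 41.7 mm and 7.16 degrees, less where a joint would pass 70% of its speed; a pose out of reach is approached as far as the arm can. A call with a gripper value outside its range is refused whole. The fingers move at their own pace and stop on an object; "squeeze" is the grip in N (left out, the last holds). Time passes only in rows, so rows that do not move let the fingers close, or fill a call up. It gives the time, the measured TCP pose, the force and the opening at its end, in the units of the state.
- r.sense(): the state, without advancing time (a new reading comes with each control period).
- r.grab_frame(name): name is "scene" or "top" or "wrist"; returns the picture (384x512x3 uint8, blue, green, red); there is no depth.
- r.camera_info(name): a dict with "K" (3x3 intrinsics, pixels), "extrinsics" (4x4, takes a point from camera to world coordinates). Camera axes: x right, y down, z forward; pixel columns grow to the right and rows downward; lengths in mm; the calibration is good to about 2 mm. The wrist camera is an equidistant fisheye: a pixel r from the principal point sees the ray r / f radians off the axis. A picture is of the moment at which its call begins: read the wrist's pose just before it. camera_info takes no time and is no camera call; for the wrist camera it gives the pose at the moment of the call.
- r.sign_off(): hands the job in, once; it reports no verdict.
The state is a dict: "clock": time; "qpos": joint angles; "qvel": joint speeds; "joint_efforts": joint torques, N m; "eef_pos": TCP position; "tcp_rot": TCP orientation; "contact_force": force on the tool from outside, world axes, zero at the start; "wrist_torque": the same for the moment, N m; "opening": opening from 0.0 (shut) to 1.0 (fully open).
Only numpy, scipy, OpenCV 4.12 (cv2) and the standard library are available. Lean on these libraries where they do the work, as an engineer would, in place of code of your own. Each camera call takes 0.05 s, during which the arm holds its last target. There are 200 camera calls.

TASK

Set out the paint for the person who will sit across the table: slide the heavy wooden crate forward until its front lies flush along the near edge of the drawing board, and turn the big lidded tub in its compartment until its label faces squarely forward, out over the board. Leave the tub standing upright in its compartment, let everything come to rest, and do not disturb the mug, plant or remote control.

Things in the scene. Friction and masses are not known exactly. Their poses are not given: they have to be found in the camera images.
- board: Plywood drawing board lying on the table, fixed, 260 mm deep (x), 420 mm wide (y), 18 mm thick, with a sheet of paper on it. Origin on the table top at the middle of its near (robot-side) edge; its x axis points away from the robot across the board, y along the near edge, z up.
- crate: Heavy loose wooden crate (2.5 kg with tub), 130 mm deep (x), 198 wide (y), walls 50 high, on the table on the robot's side of the board. Origin: centre of underside; x to its front (board side), y left. Sliding it takes 10-20 N, less at one corner, which swings that side. Right of the tub two paint bottles are fixed in it at x +-29, y -61 mm (48 mm wide, tops 94 mm above the table).
- crate_front_left (a point): Lower front left corner of the crate (crate frame x +65, y +99, z 0 mm), same axes as the crate.
- crate_front_right (a point): Lower front right corner of the crate (crate frame x +65, y -99, z 0 mm), same axes as the crate.
- crate_well (a point): Centre of the floor of the tub's square compartment, 114 x 114 mm inside (crate frame x 0, y +34, z +8 mm); same axes as the crate.
- tub_center (a point): Loose round tub (0.6 kg), 110 mm across, 105 high, flat grippy black lid; too wide to grasp. Point on its axis half-way up, lid top 52.5 mm higher. Tub x axis points out through the label's middle, z up; a white strip on the lid lies above the label. A fingertip pressing about 10 N on the lid near its edge and dragged in a circle turns the tub; a light touch slips, a hard one may shift the crate.
- tub_label (a point): Middle of the paper label, on the tub's side 55 mm from its axis, half-way up; same axes as the tub.
- mug: Loose white mug, 84 mm across, 95 mm high, left of the crate; leave it alone. Origin at the centre of its underside.
- plant: Loose small plant in a basket, 110 mm across, 135 mm high, right of the crate; leave it alone. Origin at the centre of its underside.
- remote: Loose black remote control, 160 x 45 x 18 mm, left of the crate, on the robot's side of the mug; leave it alone. Origin at the centre of its underside, x along its length.
There are look-alikes about, which are no part of the job. Leave any purple look-alike of the crate alone. What is shaped like the part that bears tub_center but pink is not meant.

How it is judged:
By the outcome, as a careful person would: the job done as asked, in the order asked, and still so for the second after the job is handed in, with the robot touching nothing.
It also fails if it takes over 72 s, if anything falls off the work surface, if the arm or the gripper's body presses on something with over 40 N, if the wrist force passes 120 N, or if a joint passes its speed limit or range.

## Working session

There is one attempt and no reset: what is moved stays moved. The work goes in short steps, Python scripts to look and compute and a tool call to move; the robot and the scene stay as the last step left them, time stands still between calls to the robot, and variables do not carry over. Pictures are saved under pics/ and viewed, on a budget of 10 in all, crops included, one or two more only if the job needs it, and the job is handed in when it is done.

Besides the shell and the picture viewer there is one more tool, called after "Emit:" as a command line: name --argument value ..., lists and objects as JSON in quotes. apply_moves: Moves the arm, as the interface text tells. Its arguments: {"type":"object","properties":{"series":{"type":"string"},"squeeze":{"type":"number"}},"required":["series"]}

```bash
mkdir -p pics
python3 - <<'E'
from rig import r
import cv2,numpy as np
print(r.sense())
for n in("scene","top"):
    im=r.grab_frame(n); cv2.imwrite(f"pics/{n}0.png",im); c=r.camera_info(n); print(n,np.round(c["K"],1).tolist(),np.round(c["extrinsics"],3).tolist())
a=[cv2.imread(f"pics/{n}0.png") for n in("scene","top")]
E
```

```text
{'clock': 0.0, 'qpos': array([-1.32539315e+00,  3.53640209e-01,  1.63415536e+00,  2.37871171e-05,
        1.15522229e+00, -2.41515848e-03]), 'qvel': array([-1.78459270e-03,  5.96033234e-04,  1.03602979e-03, -2.93878051e-04,
        3.50495353e-05, -2.02033314e-03]), 'joint_efforts': array([ 1.87420839e-03, -6.05234456e+01, -3.42069089e+01,  2.01266153e-04,
        9.32268013e-03, -3.23892516e-05]), 'eef_pos': array([ 153.18903658, -605.44914878,  247.55755515]), 'tcp_rot': array([-3.14016751e+00, -2.51907874e-05,  2.47808697e-01]), 'contact_force': array([ 0.56986243,  0.07573222, -0.57517466]), 'wrist_torque': array([-0.00796445,  0.01444735, -0.03122769]), 'opening': 1.0013144826837868}
scene [[429.7, 0.0, 259.7], [0.0, 429.7, 191.5], [0.0, 0.0, 1.0]] [[-0.267, 0.779, -0.568, 1159.469], [0.964, 0.223, -0.147, 223.947], [0.012, -0.586, -0.81, 970.539], [0.0, 0.0, 0.0, 1.0]]
top [[349.8, 0.0, 255.7], [0.0, 349.8, 196.4], [0.0, 0.0, 1.0]] [[0.013, -0.983, 0.181, 370.902], [-1.0, -0.015, -0.01, 45.437], [0.013, -0.181, -0.983, 1001.374], [0.0, 0.0, 0.0, 1.0]]
```

View pics/top0.png

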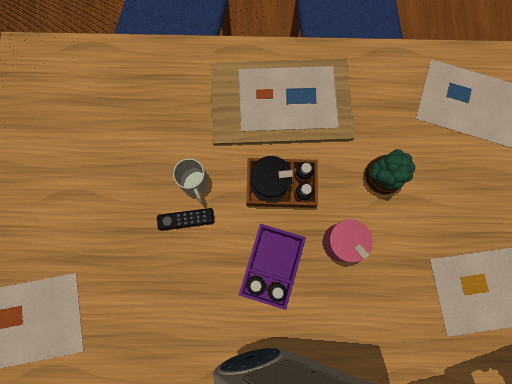

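View pics/scene0.png

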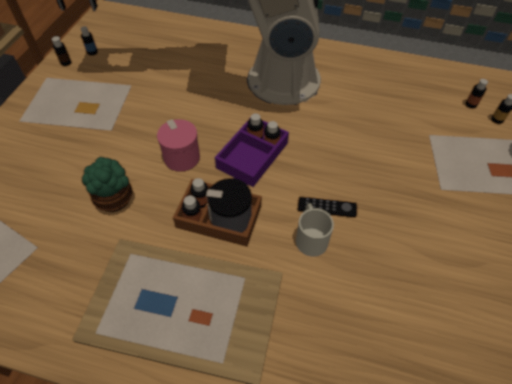

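The top view shows the brown crate at (283,183). The black-lidded tub is at (271,178), with its strip at (285,174) pointing to the right. The board is at (282,101) and the mug at (190,178). The remote is at (186,219) and the plant at (390,172). The look-alikes are the purple crate at (273,266) and the pink tub at (350,242). The brown crate with the black-lidded tub fits the description, so I'll confirm it in an enlarged crop.

Run:
```python
import cv2
im=cv2.imread("pics/top0.png")[130:220,205:325]
im=cv2.resize(im,None,fx=6.5,fy=6.5,interpolation=cv2.INTER_CUBIC)
im=cv2.convertScaleAbs(im,alpha=1.6,beta=15)
for i in range(0,120,10): cv2.putText(im,str(205+i),(int(i*6.5),10),0,.35,(255,255,255)); cv2.line(im,(int(i*6.5),12),(int(i*6.5),18),(255,255,255))
for i in range(0,90,10): cv2.putText(im,str(130+i),(0,int(i*6.5)+4),0,.35,(255,255,255))
cv2.imwrite("pics/crop0.png",im)
```

```text
(no output)
```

View pics/crop0.png

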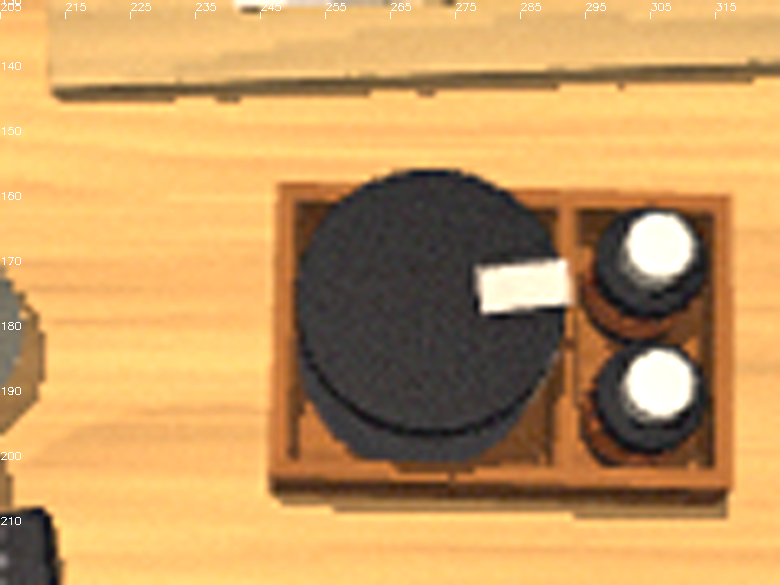

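The crop confirms the brown crate and the black lid. The rim corners are at about (247.7,158.2), (317.5,160.2), (317,205) and (247,203). The lid centre is at (271,176), and the strip points to the right. The board's near edge runs just above, at rows 140–144.

```bash
cat > h.py <<'E'
import cv2,numpy as np
from rig import r
def p2w(n,uv,z):
    c=r.camera_info(n);K=np.array(c["K"]);E=np.array(c["extrinsics"])
    d=E[:3,:3]@np.linalg.solve(K,[uv[0],uv[1],1]);return E[:3,3]+d*(z-E[2,3])/d[2]
def w2p(n,p):
    c=r.camera_info(n);E=np.array(c["extrinsics"]);q=np.array(c["K"])@(E[:3,:3].T@(np.array(p,float)-E[:3,3]));return q[:2]/q[2]
def ortho(n,im,x0,x1,y0,y1,z,s=3):
    "rectified plane view, x up, y left, s px/mm"
    w=np.float32([[x1,y1],[x1,y0],[x0,y0],[x0,y1]])
    src=np.float32([w2p(n,[a,b,z]) for a,b in w]);W,H=int((y1-y0)*s),int((x1-x0)*s)
    M=cv2.getPerspectiveTransform(src,np.float32([[0,0],[W,0],[W,H],[0,H]]))
    return cv2.warpPerspective(im,M,(W,H),flags=cv2.INTER_CUBIC)
E
python3 - <<'E'
from h import *
np.set_printoptions(precision=1,suppress=True)
c=[p2w("top",u,50)[:2] for u in[(247.7,158.2),(317.5,160.2),(317.,204.7),(246.7,203)]]
print("rim FL FR RR RL",*c); print("center",np.mean(c,0),"depth",np.linalg.norm(c[0]-c[3]),np.linalg.norm(c[1]-c[2]),"w",np.linalg.norm(c[0]-c[1]),np.linalg.norm(c[2]-c[3]))
for a,b in((1,0),(2,3)): d=c[b]-c[a];print("yaw",np.degrees(np.arctan2(-d[0],d[1])))
for a,b in((3,0),(2,1)): d=c[b]-c[a];print("yaw",np.degrees(np.arctan2(d[1],d[0])))
l=p2w("top",(271.1,176.2),113);s=p2w("top",(285.6,174.1),113);print("lid",l,"strip",s,np.degrees(np.arctan2(*(s-l)[1::-1])))
g=cv2.cvtColor(cv2.imread("pics/top0.png"),6).astype(float)
# board bottom edge: darkest row near the line
us=np.arange(218,349);pts=[]
for u in us:
    v0=143.8+(u-213)*(139.2-143.8)/140; rows=np.arange(int(v0)-4,int(v0)+6);w=np.clip(g[rows,u].mean()-8-g[rows,u],0,None)
    if w.sum()>0: pts.append((u,(rows*w).sum()/w.sum()))
pts=np.array(pts);k=np.polyfit(*pts.T,1);k=np.polyfit(*pts[abs(np.polyval(k,pts[:,0])-pts[:,1])<.6].T,1)
A,B=[p2w("top",(u,np.polyval(k,u)),9) for u in(214,352)];d=A-B
print("board edge L,R",A,B,np.linalg.norm(d),"yaw",np.degrees(np.arctan2(-d[0],d[1])))
print(p2w("scene",(0,0),0))
for n,u,z in(("scene",(333,235),0),):pass
for nm,u,z in(("mug",(190,165),95),("plant",(385,188),0),("remoteR",(214,215),18)):print(nm,p2w("top",u,z))
E
```

```text
rim FL FR RR RL [655.6  59.3] [ 653. -138.] [ 525.6 -134.1] [527.5  59.9]
center [590.4 -38.2] depth 128.1255438373151 127.46088999196262 w 197.32507877968933 194.06419018253624
yaw -0.7588570416518243
yaw -0.5585324328383583
yaw -0.27113958314960235
yaw -1.7350060727897252
lid [589.   -3.5 113. ] strip [595.2 -41.4 113. ] -80.64903927147915
board edge L,R [709.3 160.4   9. ] [ 731.4 -250.4    9. ] 411.4081018547443 yaw 3.081935066663885
[ -155.2 -1223.7     0. ]
mug [620.7 212.5  95. ]
plant [ 586.3 -344.8    0. ]
remoteR [497.  152.2  18. ]
```

```bash
cat >> h.py <<'E'
from scipy.spatial.transform import Rotation as R
def rows(pos,rpy,cur=None):
    "shift (cm, tool axes) and rotvec to reach pos,rpy from measured pose or cur=(pos,rpy)"
    s=r.sense();p,q=cur or (s["eef_pos"],s["tcp_rot"])
    A=R.from_euler("xyz",q);B=R.from_euler("xyz",rpy)
    return np.round(A.inv().apply(np.array(pos)-p)/10,2),np.round((A.inv()*B).as_rotvec(),3)
E
python3 - <<'E'
from h import *
np.set_printoptions(precision=1,suppress=True)
for u in [(262,226),(305,234),(286,308),(240,296)]:print("purple",p2w("top",u,50))
print("pink",p2w("top",(350,236),105))
print("tips",r.tcp_to_tips)
print("scene rim", *[w2p("scene",[x,y,50]) for x,y in[(655.6,59.3),(653,-138),(525.6,-136),(527.5,60)]])
im=cv2.imread("pics/scene0.png");
print("lid scene",w2p("scene",[589,-3.5,113]))
print(rows([450,-40,248],[np.pi,0,.054]))
E
```

```text
purple [464.6  17.2  50. ]
purple [444.5 -99.9  50. ]
purple [250.8 -47.6  50. ]
purple [279.7  73.3  50. ]
pink [ 436.7 -206.9  105. ]
tips 17.0
scene rim [245.4 236.6] [170.9 217. ] [189.8 178.8] [259.6 195.7]
lid scene [228.2 194.7]
(array([ 42.6, -47.5,   0. ]), array([-0. ,  0. ,  0.2]))
```

Emit:
apply_moves --series "2.6 -2.9 0 0 0 0 -1;2.6 -2.9 0 0 0 0 -1;2.6 -2.9 0 0 0 0 -1;2.6 -2.9 0 0 0 0 -1;2.6 -2.9 0 0 0 0 -1;2.6 -2.9 0 0 0 0 -1;2.6 -2.9 0 0 0 0 -1;2.6 -2.9 0 0 0 0 -1;2.6 -2.9 0 0 0 0 -1;2.6 -2.9 0 0 0 0 -1" --squeeze 20

```text
clock: 0.93
eef_pos: [334.5, -259.2, 248.2]
tcp_rot: [-3.141, -0.0, 0.247]
contact_force: [1.0, -0.5, -0.6]
opening: 1.001
```

Emit:
apply_moves --series "2.6 -2.9 0 0 0 0 -1;2.6 -2.9 0 0 0 0 -1;2.6 -2.9 0 0 0 0 -1;2.6 -2.9 0 0 0 0 -1;2.6 -2.9 0 0 0 0 -1;2.6 -2.9 0 0 0 0 -1;1 -1.1 0 0 0 0 -1;0 0 0 0 0 0.1 -1;0 0 0 0 0 0.1 -1;0 0 0 0 0 0 -1"

```text
clock: 1.77
eef_pos: [449.7, -40.4, 248.0]
tcp_rot: [-3.142, 0.001, 0.045]
contact_force: [-0.2, 0.0, 0.0]
opening: 1.004
```

Emit:
apply_moves --series "0 0 0 0 0.1 0 -1;0 0 0 0 0.1 0 -1;0 0 0 0 0.1 0 -1;0 0 0 0 0.1 0 -1;0 0 0 0 0.1 0 -1;0 0 0 0 0 0 -1;0 0 0 0 0 0 -1;0 0 0 0 0 0 -1;0 0 0 0 0 0 -1;0 0 0 0 0 0 -1"

```text
clock: 2.6
eef_pos: [451.0, -41.0, 248.8]
tcp_rot: [3.141, -0.499, 0.049]
contact_force: [-0.4, 0.5, -0.3]
opening: 1.002
```

Run:
```python
from h import *
s=r.sense();print(s["clock"],s["eef_pos"],s["tcp_rot"],s["contact_force"])
print("d(485,-42,110)",rows([485,-42,110],s["tcp_rot"]),"then",rows([485,-42,40],s["tcp_rot"],([485,-42,110],s["tcp_rot"])))
A=R.from_euler("xyz",s["tcp_rot"]);print("10mm along board x:",A.inv().apply([np.cos(.054),np.sin(.054),0]))
```

```text
2.6 [450.95859443 -41.00347492 248.81216777] [ 3.14124078 -0.4993073   0.04879951] [-0.40534765  0.52488559 -0.25201381]
d(485,-42,110) (array([-3.67,  0.26, 13.81]), array([0., 0., 0.])) then (array([-3.35, -0.  ,  6.15]), array([0., 0., 0.]))
10mm along board x: [ 0.87790258 -0.00536894  0.47880919]
```

Emit:
apply_moves --series "-0.7 0.03 2.0 0 0 0 -1;-0.7 0.03 2.0 0 0 0 -1;-0.7 0.03 2.0 0 0 0 -1;-0.7 0.03 2.0 0 0 0 -1;-0.7 0.03 2.0 0 0 0 -1;-0.7 0.03 2.0 0 0 0 -1;-0.7 0.03 2.0 0 0 0 -1;-0.7 0.03 2.0 0 0 0 -1;-0.7 0.03 2.0 0 0 0 -1;-0.7 0.03 2.0 0 0 0 -1"

```text
clock: 3.43
eef_pos: [478.7, -34.8, 100.6]
tcp_rot: [-3.121, -0.509, 0.05]
contact_force: [-0.1, -0.3, 0.2]
opening: 1.0
```

Emit:
apply_moves --series "0.26 0 0.144 0 0 0 -1;0.26 0 0.144 0 0 0 -1;0.26 0 0.144 0 0 0 -1;0.26 0 0.144 0 0 0 -1;0.26 0 0.144 0 0 0 -1;0.26 0 0.144 0 0 0 -1;0.26 0 0.144 0 0 0 -1;0.26 0 0.144 0 0 0 -1;0.26 0 0.144 0 0 0 -1;0.26 0 0.144 0 0 0 -1"

```text
clock: 4.27
eef_pos: [507.3, -33.4, 101.3]
tcp_rot: [-3.122, -0.509, 0.049]
contact_force: [-0.7, -0.7, 0.2]
opening: 0.998
```

Run:
```python
from h import *
np.set_printoptions(precision=3,suppress=True)
s=r.sense();print(s["clock"],s["eef_pos"],s["tcp_rot"],s["qpos"])
print(rows([485,-40,101],[np.pi,-.5,.054]))
print(rows([485,-40,40],[np.pi,-.5,.054],([485,-40,101],[np.pi,-.5,.054])))
```

```text
4.2667 [507.335 -33.44  101.323] [-3.122 -0.509  0.049] [-0.139  0.271  2.338  1.272  0.116  0.136]
(array([-1.99,  0.53, -1.08]), array([-0.017, -0.009, -0.005]))
(array([-2.92, -0.  ,  5.35]), array([0., 0., 0.]))
```

Emit:
apply_moves --series "-0.5 0.13 -0.27 0 0 0 0;-0.5 0.13 -0.27 0 0 0 0;-0.5 0.13 -0.27 0 0 0 0;-0.5 0.13 -0.27 0 0 0 0;0 0 0 0 -0.04 0 0;0 0 0 0 -0.04 0 0;0 0 0 -0.017 -0.04 -0.005 0;0 0 0 0 0 0 0;0 0 0 0 0 0 0;0 0 0 0 0 0 0"

```text
clock: 5.1
eef_pos: [485.1, -35.9, 100.9]
tcp_rot: [-3.118, -0.464, 0.052]
contact_force: [0.6, 0.3, -0.2]
opening: 0.498
```

Run:
```python
from h import *
np.set_printoptions(precision=3,suppress=True)
s=r.sense();print(s["clock"],s["eef_pos"],s["tcp_rot"],s["qpos"],s["opening"],s["contact_force"])
print(rows([492,-41,46],[np.pi,-.38,.054]))
```

```text
5.1 [485.12  -35.857 100.925] [-3.118 -0.464  0.052] [-0.154  0.245  2.352  0.895  0.148  0.496] 0.49757067116468007 [ 0.614  0.304 -0.15 ]
(array([-1.87,  0.67,  5.19]), array([-0.023, -0.084, -0.   ]))
```

Emit:
apply_moves --series "0 0 0 -0.01 -0.03 0 0;0 0 0 -0.01 -0.03 0 0;0 0 0 -0.005 -0.03 0 0;0 0 0 0 -0.02 0 0;0 0 0 0 -0.02 0 0;0 0.3 0 0 0 0 0;0 0.3 0 0 0 0 0;0 0 0 0 0 0 0;0 0 0 0 0 0 0;0 0 0 0 0 0 0"

```text
clock: 5.93
eef_pos: [485.1, -40.8, 100.6]
tcp_rot: [-3.133, -0.354, 0.054]
contact_force: [-0.4, 0.5, -0.2]
opening: 0.499
```

Run:
```python
from h import *
np.set_printoptions(precision=3,suppress=True)
s=r.sense();print(s["clock"],s["eef_pos"],s["tcp_rot"],s["qpos"],s["opening"],s["contact_force"])
print(rows([492,-41,46],[np.pi,-.36,.054]))
```

```text
5.9333 [485.063 -40.8   100.635] [-3.133 -0.354  0.054] [-0.137  0.249  2.282  0.279  0.274  1.123] 0.49936823594989804 [-0.39   0.502 -0.221]
(array([-1.25,  0.11,  5.36]), array([-0.009,  0.006, -0.   ]))
```

Emit:
apply_moves --series "0 0.02 0 -0.009 0.006 0 0;-0.14 0.01 0.6 0 0 0 0;-0.14 0.01 0.6 0 0 0 0;-0.14 0.01 0.6 0 0 0 0;-0.14 0.01 0.6 0 0 0 0;-0.14 0.01 0.6 0 0 0 0;-0.14 0.01 0.6 0 0 0 0;-0.14 0.01 0.6 0 0 0 0;-0.14 0.01 0.6 0 0 0 0;-0.13 0.01 0.56 0 0 0 0"

```text
clock: 6.77
eef_pos: [492.5, -41.6, 45.1]
tcp_rot: [3.141, -0.359, 0.054]
contact_force: [-0.6, 0.5, -0.1]
opening: 0.502
```

Run:
```python
from h import *
np.set_printoptions(precision=3,suppress=True)
s=r.sense();print(s["clock"],s["eef_pos"],s["tcp_rot"],s["qpos"],s["opening"],s["contact_force"])
print(rows([492,-41,46],[np.pi,-.36,.054]))
A=R.from_euler("xyz",s["tcp_rot"]);print("along board x:",A.inv().apply([np.cos(.054),np.sin(.054),0]))
```

```text
6.7667 [492.471 -41.593  45.104] [ 3.141 -0.359  0.054] [-0.129  0.39   2.296  0.557  0.12   0.845] 0.5020590237282279 [-0.557  0.479 -0.124]
(array([-0.01, -0.06, -0.1 ]), array([0.001, 0.001, 0.   ]))
along board x: [ 0.936 -0.     0.352]
```

Emit:
apply_moves --series "0.28 0 0.105 0 0 0 0;0.28 0 0.105 0 0 0 0;0.28 0 0.105 0 0 0 0;0.28 0 0.105 0 0 0 0;0.28 0 0.105 0 0 0 0;0.28 0 0.105 0 0 0 0;0.28 0 0.105 0 0 0 0;0.28 0 0.105 0 0 0 0;0.28 0 0.105 0 0 0 0;0.28 0 0.105 0 0 0 0"

```text
clock: 7.6
eef_pos: [520.5, -39.5, 45.6]
tcp_rot: [-3.141, -0.357, 0.054]
contact_force: [-7.1, -1.8, 2.5]
opening: 0.499
```

Emit:
apply_moves --series "0.28 0 0.105 0 0 0 0;0.28 0 0.105 0 0 0 0;0.28 0 0.105 0 0 0 0;0.28 0 0.105 0 0 0 0;0.28 0 0.105 0 0 0 0;0.28 0 0.105 0 0 0 0;0.28 0 0.105 0 0 0 0;0.28 0 0.105 0 0 0 0;0.28 0 0.105 0 0 0 0;0.28 0 0.105 0 0 0 0"

```text
clock: 8.43
eef_pos: [550.1, -37.8, 45.5]
tcp_rot: [-3.141, -0.356, 0.054]
contact_force: [-7.6, -0.2, 2.6]
opening: 0.498
```

Run:
```python
from h import *
np.set_printoptions(precision=3,suppress=True)
s=r.sense();print(s["clock"],s["eef_pos"],s["tcp_rot"],s["qpos"],s["opening"],s["contact_force"],s["wrist_torque"])
im=r.grab_frame("top");cv2.imwrite("pics/top1.png",im)
o=ortho("top",im,500,760,-180,130,50,2.5);cv2.imwrite("pics/o1.png",cv2.convertScaleAbs(o,alpha=1.5,beta=10))
```

```text
8.4333 [550.122 -37.776  45.484] [-3.141 -0.356  0.054] [-0.104  0.44   2.177  0.315  0.182  1.112] 0.4979996810447243 [-7.57  -0.227  2.551] [-0.091  1.24  -0.005]
```

View pics/o1.png

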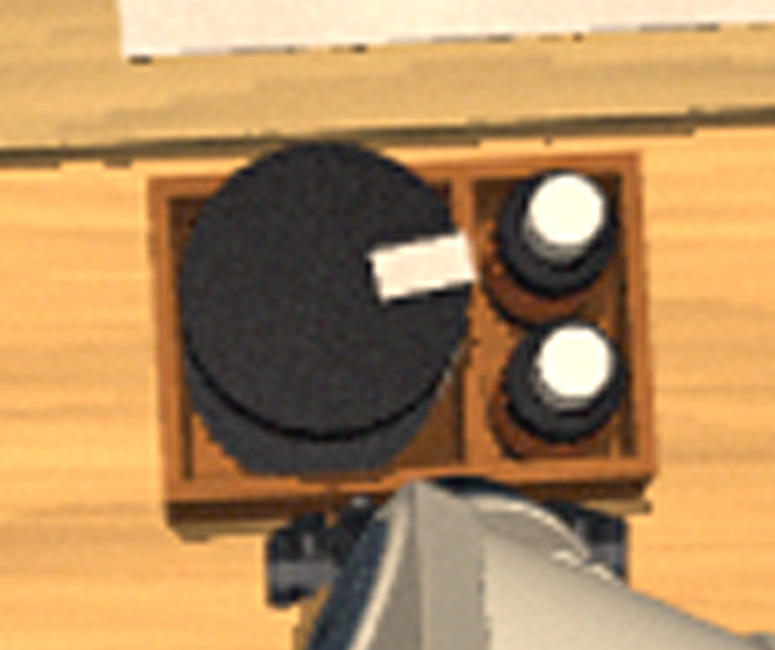

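The rectified view at 2.5 px/mm shows both fingers behind the crate. The crate front runs from (150,180) to (640,155) and is now nearly parallel to the board edge, with about 26 mm to go.

Emit:
apply_moves --series "0.23 0 0.087 0 0 0 0;0.23 0 0.087 0 0 0 0;0.23 0 0.087 0 0 0 0;0.23 0 0.087 0 0 0 0;0.23 0 0.087 0 0 0 0;0.23 0 0.087 0 0 0 0;0.23 0 0.087 0 0 0 0;0.23 0 0.087 0 0 0 0;0.23 0 0.087 0 0 0 0;0 0 0 0 0 0 0"

```text
clock: 9.32
eef_pos: [572.8, -36.7, 45.5]
tcp_rot: [-3.141, -0.357, 0.055]
contact_force: [-5.1, 0.3, -1.9]
opening: 0.499
```

Emit:
apply_moves --series "0.05 0 0.019 0 0 0 0;0.05 0 0.019 0 0 0 0;0.05 0 0.019 0 0 0 0;0.05 0 0.019 0 0 0 0;0.05 0 0.019 0 0 0 0;0.05 0 0.019 0 0 0 0;0 0 0 0 0 0 0;0 0 0 0 0 0 0;0 0 0 0 0 0 0;0 0 0 0 0 0 0"

```text
clock: 10.15
eef_pos: [574.9, -36.4, 45.3]
tcp_rot: [-3.141, -0.355, 0.054]
contact_force: [-8.3, -0.3, 4.2]
opening: 0.502
```

Emit:
apply_moves --series "0.05 0 0.019 0 0 0 0;0 0 0 0 0 0 0;0.05 0 0.019 0 0 0 0;0 0 0 0 0 0 0;0.05 0 0.019 0 0 0 0;0 0 0 0 0 0 0;0 0 0 0 0 0 0;0 0 0 0 0 0 0;0 0 0 0 0 0 0;0 0 0 0 0 0 0"

```text
clock: 10.98
eef_pos: [575.2, -36.2, 44.7]
tcp_rot: [-3.14, -0.353, 0.054]
contact_force: [-13.5, -0.8, 4.7]
opening: 0.501
```

Run:
```python
from h import *
np.set_printoptions(precision=3,suppress=True)
s=r.sense();print(s["clock"],s["eef_pos"],s["contact_force"],s["wrist_torque"])
im=r.grab_frame("top");cv2.imwrite("pics/top2.png",im)
o=ortho("top",im,560,760,-180,100,50,2.7);o=cv2.convertScaleAbs(o,alpha=1.5,beta=10);cv2.imwrite("pics/o2.png",o)
```

```text
10.9833 [575.151 -36.213  44.692] [-13.5    -0.833   4.736] [-0.15   1.929 -0.044]
```

View pics/o2.png

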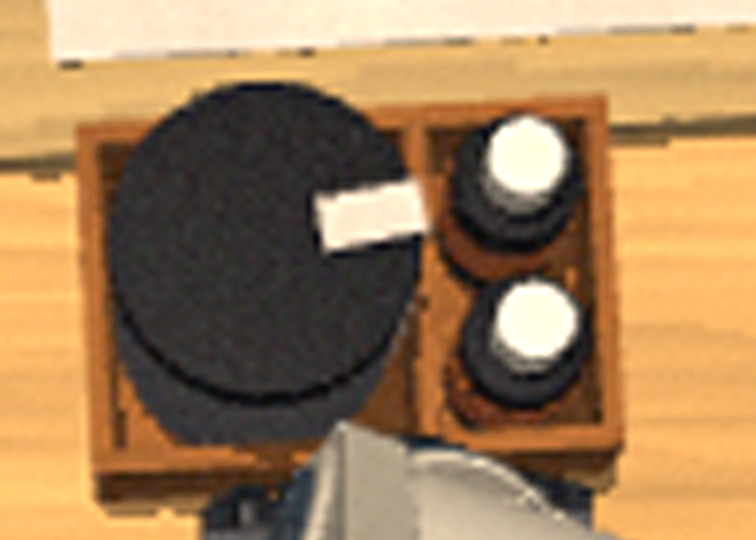

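The crate front now overlaps the board edge line and looks parallel to it, and the force is rising. I'll press a little more so both corners seat.

Emit:
apply_moves --series "0.05 0 0.019 0 0 0 0;0 0 0 0 0 0 0;0.05 0 0.019 0 0 0 0;0 0 0 0 0 0 0;0.05 0 0.019 0 0 0 0;0 0 0 0 0 0 0;0.05 0 0.019 0 0 0 0;0 0 0 0 0 0 0;0 0 0 0 0 0 0;0 0 0 0 0 0 0"

```text
clock: 11.87
eef_pos: [575.3, -35.9, 43.9]
tcp_rot: [-3.139, -0.349, 0.054]
contact_force: [-19.6, -2.6, 6.7]
opening: 0.499
```

Run:
```python
from h import *
np.set_printoptions(precision=3,suppress=True)
s=r.sense();print(s["clock"],s["eef_pos"],s["contact_force"],s["wrist_torque"])
```

```text
11.8667 [575.286 -35.914  43.852] [-19.563  -2.603   6.673] [-0.36   2.678 -0.144]
```

Emit:
apply_moves --series "-0.37 0 -0.14 0 0 0 0;-0.75 0 -0.28 0 0 0 0;-0.75 0 -0.28 0 0 0 0;-0.75 0 -0.28 0 0 0 0;-0.75 0 -0.28 0 0 0 0;0.5 0 -1.4 0 0 0 0;0.7 0 -2 0 0 0 0;0.7 0 -2 0 0 0 0;0.7 0 -2 0 0 0 0;0.7 0 -2 0 0 0 0"

```text
clock: 12.7
eef_pos: [542.7, -38.7, 146.8]
tcp_rot: [3.141, -0.361, 0.054]
contact_force: [0.0, 0.1, 0.5]
opening: 0.503
```

Emit:
apply_moves --series "0.7 0 -2 0 0 0 0;0.7 0 -2 0 0 0 0;0 0 0 0 -0.07 0 0;0 0 0 0 -0.07 0 0;0 0 0 0 -0.07 0 0;0 0 0 0 -0.07 0 0;0 0 0 0 -0.07 0 0;0 0 0 0 0 0 0;0 0 0 0 0 0 0;0 0 0 0 0 0 0"

```text
clock: 13.53
eef_pos: [541.6, -38.6, 187.7]
tcp_rot: [-3.141, -0.012, 0.054]
contact_force: [-0.0, -0.1, 0.4]
opening: 0.498
```

Run:
```python
from h import *
np.set_printoptions(precision=3,suppress=True)
s=r.sense();print(s["clock"],s["eef_pos"],s["tcp_rot"],s["qpos"],s["opening"],s["contact_force"])
im=r.grab_frame("top");cv2.imwrite("pics/top3.png",im)
sc=r.grab_frame("scene");cv2.imwrite("pics/scene3.png",sc)
o=cv2.resize(sc[175:295,140:300],None,fx=4.5,fy=4.5,interpolation=2)
cv2.imwrite("pics/o3.png",cv2.convertScaleAbs(o,alpha=1.5,beta=10))
t=cv2.resize(im[120:210,225:345],None,fx=6.5,fy=6.5,interpolation=2);cv2.imwrite("pics/o3t.png",cv2.convertScaleAbs(t,alpha=1.6,beta=15))
```

```text
13.5333 [541.559 -38.551 187.74 ] [-3.141 -0.012  0.054] [-0.075  0.29   1.875  0.002  0.966  1.441] 0.4978321276415605 [-0.027 -0.148  0.427]
```

View pics/o3.png

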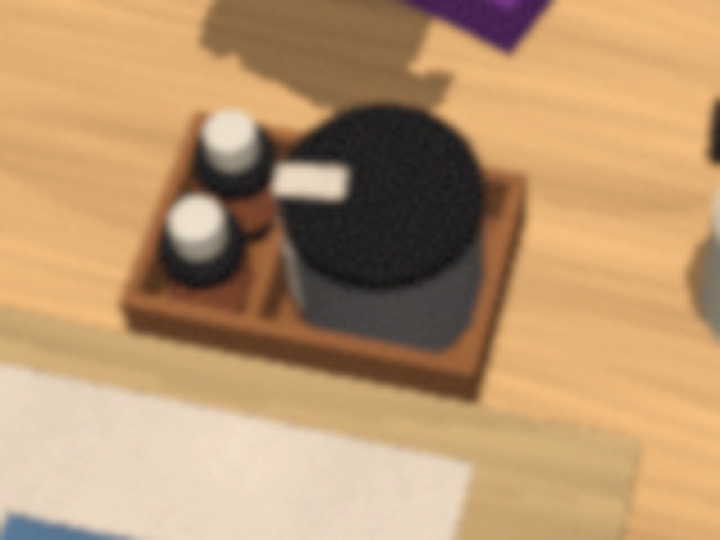

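View pics/o3t.png

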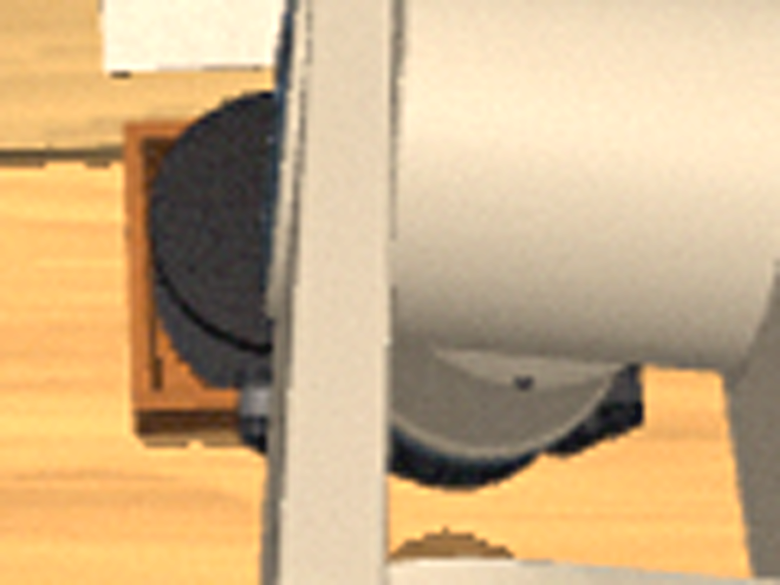

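The scene crop shows the crate front seated along the board edge from (125,325) to (475,395), with the tub's strip still to the right. The top view is hidden by the arm. I'll now measure the lid from the last clear top frame.

```bash
cat >> h.py <<'E'
def lid(im,x0=580,x1=740,y0=-80,y1=90):
    s=4;o=ortho("top",im,x0,x1,y0,y1,113,s);g=o.max(2)
    m=cv2.morphologyEx(((g<60)*255).astype(np.uint8),cv2.MORPH_OPEN,np.ones((9,9)))
    best=None;ok=[]
    # score circles r=55mm: lid darker than everything around it
    gg=cv2.GaussianBlur(o[...,2],(5,5),0).astype(float);R_=55*s;a=np.radians(np.arange(0,360,5))
    for cy in range(60*s,(x1-x0-60)*s,2):
        for cx in range(60*s,(y1-y0-60)*s,2):
            f=lambda rr:gg[np.clip((cy+rr*np.sin(a)).astype(int),0,gg.shape[0]-1),np.clip((cx+rr*np.cos(a)).astype(int),0,gg.shape[1]-1)]
            v=np.clip(f(R_+8)-f(R_-8),0,25).sum()
            if best is None or v>best[0]:best=(v,cx,cy)
    _,cx,cy=best;c=np.array([x1-cy/s,y1-cx/s])
    yy,xx=np.mgrid[:g.shape[0],:g.shape[1]];w=(o.min(2)>130)&(np.hypot(xx-cx,yy-cy)<53*s)
    st=np.array([x1-yy[w].mean()/s,y1-xx[w].mean()/s]) if w.sum() else c
    return c,st,np.degrees(np.arctan2(*(st-c)[::-1])),w.sum()/s/s
E
python3 - <<'E'
from h import *
np.set_printoptions(precision=1,suppress=True)
im=cv2.imread("pics/top2.png");print(lid(im))
im0=cv2.imread("pics/top0.png");print(lid(im0,510,670,-90,80))
g=cv2.imread("pics/top2.png")
# expected from pose: crate flush, yaw 3.08deg
c,s=np.cos(.054),np.sin(.054)
for k in(-1.,): 
    fl=p2w("top",(560+0,0),50)
inv=lambda px,py:(760-py/2.7,100-px/2.7)
FL,FR,RR=[np.array(inv(*p)) for p in((78,125),(608,95),(622,447))]
print("FL,FR,RR",FL,FR,RR,np.linalg.norm(FL-FR),np.linalg.norm(FR-RR),"yaw",np.degrees(np.arctan2(FR[0]-FL[0],FL[1]-FR[1])))
ctr=(FL+RR)/2;print("centre",ctr,"well",ctr+34*np.array([-s,c]))
E
```

```text
(array([649.,   5.]), array([660.1, -31.7]), np.float64(-73.21469211612339), np.float64(368.5))
(array([589. ,  -2.5]), array([596.3, -39.7]), np.float64(-78.838438246981), np.float64(180.375))
FL,FR,RR [713.7  71.1] [ 724.8 -125.2] [ 594.4 -130.4] 196.61051022202957 130.4734441022854 yaw 3.2397002961021224
centre [654.1 -29.6] well [652.2   4.3]
```

Emit:
apply_moves --series "2.75 -0.93 0.9 0 0 0 -0.6;2.75 -0.93 0.9 0 0 0 -0.6;2.75 -0.93 0.9 0 0 0 -0.6;2.75 -0.93 0.9 0 0 0 -0.6;0 0 0 0 -0.012 0 -0.6;0 0 0 0 0 0.12 -0.6;0 0 0 0 0 0.12 -0.6;0 0 0 0 0 0.12 -0.6;0 0 0 0 0 0.12 -0.6;0 0 0 0 0 0.12 -0.6"

```text
clock: 14.47
eef_pos: [649.5, 4.2, 153.5]
tcp_rot: [3.141, 0.001, -0.552]
contact_force: [-0.6, -1.1, -0.5]
opening: 0.8
```

Emit:
apply_moves --series "0 0 0 0 0 0.12 -0.6;0 0 0.2 0 0 0 -0.6;0 0 0.2 0 0 0 -0.6;0 0 0.2 0 0 0 -0.6;0 0 0.2 0 0 0 -0.6;0 0 0.2 0 0 0 -0.6;0 0 0.2 0 0 0 -0.6;0 0 0.2 0 0 0 -0.6;0 0 0.2 0 0 0 -0.6;0 0 0 0 0 0 -0.6"

```text
clock: 15.3
eef_pos: [650.2, 4.4, 136.8]
tcp_rot: [3.14, 0.001, -0.666]
contact_force: [0.7, 0.1, 0.7]
opening: 0.797
```

Run:
```python
from h import *
np.set_printoptions(precision=3,suppress=True)
s=r.sense();print(s["clock"],s["eef_pos"],s["tcp_rot"],s["qpos"],s["opening"],s["contact_force"])
print(rows([649.5,4.5,s["eef_pos"][2]],[np.pi,0,s["tcp_rot"][2]]))
```

```text
15.3 [650.21    4.393 136.771] [ 3.14   0.001 -0.666] [ 0.005  0.508  1.664 -0.001  0.972  2.241] 0.7968777003832295 [0.711 0.131 0.664]
(array([-0.06,  0.04,  0.  ]), array([0.002, 0.001, 0.   ]))
```

Emit:
apply_moves --series "0 0 0.1 0 0 0 -0.6;0 0 0.1 0 0 0 -0.6;0 0 0.1 0 0 0 -0.6;0 0 0.1 0 0 0 -0.6;0 0 0.1 0 0 0 -0.6;0 0 0.1 0 0 0 -0.6;0 0 0.1 0 0 0 -0.6;0 0 0.05 0 0 0 -0.6;0 0 0 0 0 0 -0.6;0 0 0 0 0 0 -0.6"

```text
clock: 16.13
eef_pos: [650.4, 4.4, 129.8]
tcp_rot: [3.14, 0.001, -0.666]
contact_force: [0.1, -0.5, 0.2]
opening: 0.8
```

Emit:
apply_moves --series "0 0 0.1 0 0 0 -0.6;0 0 0.1 0 0 0 -0.6;0 0 0.1 0 0 0 -0.6;0 0 0 0 0 0 -0.6;0 0 0 0 0 0 -0.6;0 0 0 0 0 0 -0.6;0 0 0 0 0 0 -0.6;0 0 0 0 0 0 -0.6;0 0 0 0 0 0 -0.6;0 0 0 0 0 0 -0.6"

```text
clock: 16.97
eef_pos: [650.4, 4.4, 126.9]
tcp_rot: [3.14, 0.001, -0.666]
contact_force: [0.0, 0.8, 0.6]
opening: 0.804
```

Emit:
apply_moves --series "0 0 0.1 0 0 0 -0.6;0 0 0.1 0 0 0 -0.6;0 0 0.1 0 0 0 -0.6;0 0 0 0 0 0 -0.6;0 0 0 0 0 0 -0.6;0 0 0 0 0 0 -0.6;0 0 0 0 0 0 -0.6;0 0 0 0 0 0 -0.6;0 0 0 0 0 0 -0.6;0 0 0 0 0 0 -0.6"

```text
clock: 17.8
eef_pos: [650.5, 4.4, 123.9]
tcp_rot: [3.14, 0.001, -0.666]
contact_force: [-0.8, -0.3, -1.0]
opening: 0.801
```

Emit:
apply_moves --series "0 0 0.1 0 0 0 -0.6;0 0 0.1 0 0 0 -0.6;0 0 0 0 0 0 -0.6;0 0 0 0 0 0 -0.6;0 0 0 0 0 0 -0.6;0 0 0 0 0 0 -0.6;0 0 0 0 0 0 -0.6;0 0 0 0 0 0 -0.6;0 0 0 0 0 0 -0.6;0 0 0 0 0 0 -0.6"

```text
clock: 18.63
eef_pos: [650.9, 4.4, 122.8]
tcp_rot: [3.141, -0.0, -0.666]
contact_force: [-1.2, -0.0, 7.6]
opening: 0.798
```

Emit:
apply_moves --series "0 0 0.06 0 0 0 -0.6;0 0 0 0 0 0 -0.6;0 0 0 0 0 -0.05 -0.6;0 0 0 0 0 -0.05 -0.6;0 0 0 0 0 -0.05 -0.6;0 0 0 0 0 -0.05 -0.6;0 0 0 0 0 -0.05 -0.6;0 0 0 0 0 -0.05 -0.6;0 0 0 0 0 0 -0.6;0 0 0 0 0 0 -0.6"

```text
clock: 19.47
eef_pos: [651.8, 4.4, 122.8]
tcp_rot: [-3.141, -0.002, -0.365]
contact_force: [-1.1, -0.2, 9.8]
opening: 0.802
```

Run:
```python
from h import *
np.set_printoptions(precision=3,suppress=True)
s=r.sense();print(s["clock"],s["eef_pos"],s["tcp_rot"],s["qpos"],s["opening"],s["contact_force"],s["wrist_torque"])
t=r.grab_frame("top");sc=r.grab_frame("scene");w=r.grab_frame("wrist")
cv2.imwrite("pics/top4.png",t);cv2.imwrite("pics/scene4.png",sc)
o=cv2.resize(sc[165:265,140:270],None,fx=3,fy=3,interpolation=2)
ww=cv2.resize(w,(400,300));o=cv2.convertScaleAbs(o,alpha=1.5,beta=10)
cv=np.zeros((300,790,3),np.uint8);cv[:300,:390]=o;cv[:,390:]=ww;cv2.imwrite("pics/o4.png",cv)
```

```text
19.4667 [651.824   4.395 122.828] [-3.141 -0.002 -0.365] [ 0.005  0.525  1.671 -0.001  0.943  1.941] 0.8017620091708025 [-1.074 -0.16   9.824] [-0.013  0.019  0.154]
```

View pics/o4.png

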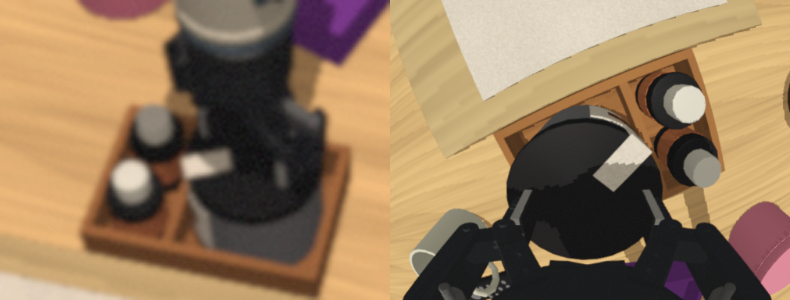

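The scene crop (left) and wrist view (right) show both fingertips on the lid. The strip has turned with them, at (205,165) in the scene crop, so the lid follows the fingers.

Emit:
apply_moves --series "0 0 0 0 0 -0.06 -0.6;0 0 0 0 0 -0.06 -0.6;0 0 0 0 0 -0.06 -0.6;0 0 0 0 0 -0.06 -0.6;0 0 0 0 0 -0.06 -0.6;0 0 0 0 0 -0.06 -0.6;0 0 0 0 0 -0.06 -0.6;0 0 0 0 0 -0.06 -0.6;0 0 0 0 0 -0.06 -0.6;0 0 0 0 0 0 -0.6"

```text
clock: 20.45
eef_pos: [651.8, 4.4, 122.8]
tcp_rot: [3.141, -0.002, 0.178]
contact_force: [0.2, -0.4, 8.7]
opening: 0.8
```

Emit:
apply_moves --series "0 0 0 0 0 -0.06 -0.6;0 0 0 0 0 -0.06 -0.6;0 0 0 0 0 -0.06 -0.6;0 0 0 0 0 -0.06 -0.6;0 0 0 0 0 -0.06 -0.6;0 0 0 0 0 -0.06 -0.6;0 0 0 0 0 -0.06 -0.6;0 0 0 0 0 -0.06 -0.6;0 0 0 0 0 -0.05 -0.6;0 0 0 0 0 0 -0.6"

```text
clock: 21.28
eef_pos: [651.9, 4.4, 122.8]
tcp_rot: [3.14, -0.001, 0.707]
contact_force: [-0.1, -0.2, 10.0]
opening: 0.801
```

Run:
```python
from h import *
np.set_printoptions(precision=3,suppress=True)
s=r.sense();print(s["clock"],s["eef_pos"],s["tcp_rot"],s["contact_force"],s["wrist_torque"])
c=r.camera_info("wrist");w=r.grab_frame("wrist");cv2.imwrite("pics/w5.png",w);cv2.imwrite("pics/scene5.png",r.grab_frame("scene"))
K=np.array(c["K"]);E=np.array(c["extrinsics"]);print(K.tolist(),E[:3,3])
# orthorectify fisheye onto z=113 plane
s_=3;x0,x1,y0,y1=570,740,-80,90
X,Y=np.meshgrid(np.arange(x1,x0,-1/s_),np.arange(y1,y0,-1/s_),indexing="ij")
P=np.stack([X-E[0,3],Y-E[1,3],np.full_like(X,113-E[2,3])],-1)@E[:3,:3]
rho=np.hypot(P[...,0],P[...,1]);th=np.arctan2(rho,P[...,2])
u=K[0,2]+K[0,0]*th*P[...,0]/rho;v=K[1,2]+K[1,1]*th*P[...,1]/rho
o=cv2.remap(w,u.astype(np.float32),v.astype(np.float32),2);cv2.imwrite("pics/o5.png",cv2.convertScaleAbs(o,alpha=1.3,beta=10))
```

```text
21.2833 [651.93    4.441 122.79 ] [ 3.14  -0.001  0.707] [-0.128 -0.233  9.953] [0.143 0.122 0.06 ]
[[297.3186396354542, 0.0, 251.99691271357412], [0.0, 297.3186396354542, 193.85618778365594], [0.0, 0.0, 1.0]] [712.12   54.959 249.085]
```

View pics/o5.png

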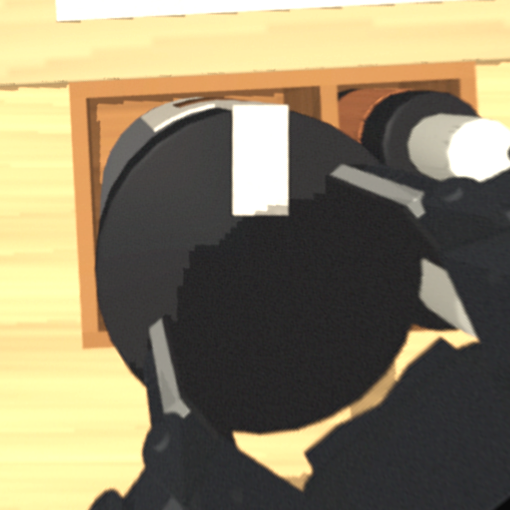

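The rectified wrist view at 3 px/mm shows the strip at (260,160), pointing straight along world +x. The crate rim and board edge slope by about 3°, so the tub needs roughly 3° more. I'll measure that exactly.

Run:
```python
from h import *
o=cv2.imread("pics/o5.png");m=(o.min(2)>200).astype(np.uint8);n,L,st,ce=cv2.connectedComponentsWithStats(m)
k=L[160,260];mm=(L==k);print(st[k],ce[k])
ys=np.arange(118,203);l=np.array([np.where(mm[y])[0].min() for y in ys]);rr=np.array([np.where(mm[y])[0].max() for y in ys])
for e in(l,rr):print("edge angle deg (+=left/CCW)",np.degrees(np.arctan(np.polyfit(ys,e,1)[0])))
# crate front rim: first brown row by column (rim outer edge)
g=o.astype(int)
xs=[x for x in range(90,460,5)];d=[]
for x in xs:
    col=g[55:110,x,0].astype(float);d.append(55+np.argmin(np.gradient(cv2.GaussianBlur(col[:,None],(1,5),0)[:,0])))
d=np.array(d);p=np.polyfit(xs,d,1);k=abs(np.polyval(p,xs)-d)<5;p=np.polyfit(np.array(xs)[k],d[k],1);print("rim yaw",-np.degrees(np.arctan(p[0])),k.sum())
```

```text
[ 233  105   55  110 5802] [259.3991727  157.36780421]
edge angle deg (+=left/CCW) -3.04040589732096e-14
edge angle deg (+=left/CCW) -0.09293620341869692
rim yaw 3.0296270288273215 46
```

Emit:
apply_moves --series "0 0 0 0 0 -0.028 -0.6;0 0 0 0 0 -0.028 -0.6;0 0 0 0 0 0 -0.6;0 0 0 0 0 0 -0.6;0 0 -0.1 0 0 0 -0.6;0 0 -0.1 0 0 0 -0.6;0 0 -0.3 0 0 0 -0.6;0 0 -1 0 0 0 -0.6;0 0 -2 0 0 0 -0.6;0 0 -2 0 0 0 -0.6"

```text
clock: 22.22
eef_pos: [649.9, 4.4, 176.6]
tcp_rot: [-3.14, 0.003, 0.76]
contact_force: [1.0, 0.5, -0.5]
opening: 0.8
```

Emit:
apply_moves --series "-2.5 0 -3 0 0 0 -0.6;-2.5 0 -3 0 0 0 -0.6;-2.5 0 -3 0 0 0 -0.6;-2.5 2 -2 0 0 0 -0.6;-2.5 2 0 0 0 0 -0.6;-2.5 2 0 0 0 0 -0.6;-2.5 2 0 0 0 0 -0.6;-2.5 2 0 0 0 0 -0.6;-2.5 2 0 0 0 0 -0.6;0 0 0 0 0 0 -0.6"

```text
clock: 23.05
eef_pos: [569.3, -242.4, 287.2]
tcp_rot: [3.14, 0.003, 0.757]
contact_force: [0.4, 0.1, -0.9]
opening: 0.8
```

Run:
```python
from h import *
s=r.sense();print(s["clock"],s["eef_pos"],s["tcp_rot"],s["contact_force"])
t=r.grab_frame("top");cv2.imwrite("pics/top6.png",t);sc=r.grab_frame("scene");cv2.imwrite("pics/scene6.png",sc)
a=cv2.convertScaleAbs(ortho("top",t,570,760,-150,100,113,2.8),alpha=1.5,beta=10)[:, :700]
cv2.imwrite("pics/o6.png",a)
```

```text
23.05 [ 569.29777293 -242.35793694  287.20899093] [3.14038408e+00 2.88991076e-03 7.57200486e-01] [ 0.41861384  0.10098264 -0.87241774]
```

View pics/o6.png

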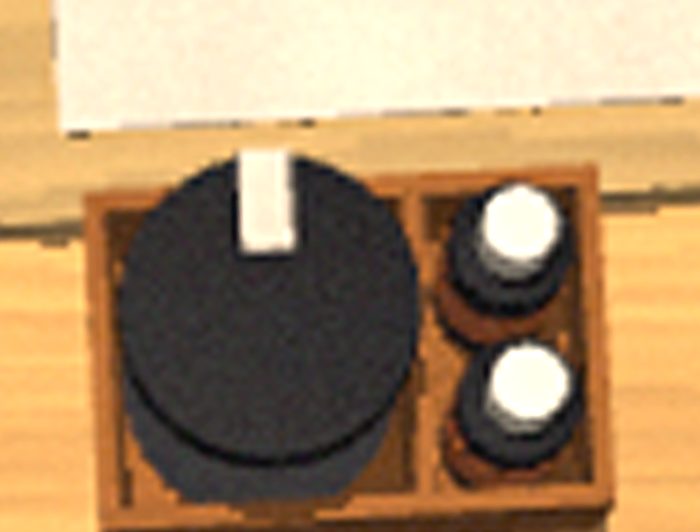

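The rectified top view shows the strip at (267,200), pointing forward and tilted slightly left like the crate sides. The crate front runs from (87,195) to (597,168), over the board edge line. Next come numerical checks.

Run:
```python
from h import *
np.set_printoptions(precision=2,suppress=True)
t=cv2.imread("pics/top6.png").astype(np.uint8);t0=cv2.imread("pics/top0.png")
c,st,a,n=lid(t,570,730,-80,90);print("lid",c,"strip",st,"angle",a)
s=6;o=ortho("top",t,600,725,-25,30,113,s);g=o.min(2).astype(float);m=cv2.GaussianBlur(g,(9,9),0)>110
n,L,S,C=cv2.connectedComponentsWithStats(m.astype(np.uint8))
i=[j for j in range(1,n) if 300*s<S[j][4]<1200*s*s];print(S[i],C[i])
k=min(i,key=lambda j:abs(C[j][0]-(30-8)*s)+abs(C[j][1]-40*s));mm=L==k;y0,h=S[k][1],S[k][3]
ys=np.arange(y0+int(.2*h),y0+int(.8*h));
for f in(np.min,np.max):print("strip edge",np.degrees(np.arctan(np.polyfit(ys,[f(np.where(mm[y])[0]) for y in ys],1)[0])))
# crate edges on z=50: redness
def rim(img,z,pts,axis):pass
o=ortho("top",t,560,760,-180,110,50,4).astype(float)
red=cv2.GaussianBlur(o[...,1],(7,7),0)  # green: wood light, crate dark
def front(cols):
    P=[]
    for y in cols:
        u=int((110-y)*4);col=red[int((760-740)*4):int((760-690)*4),u];gr=np.gradient(col);P.append((y,740-np.argmin(gr)/4))
    P=np.array(P);q=np.polyfit(*P.T,1);k=abs(np.polyval(q,P[:,0])-P[:,1])<1.5;q=np.polyfit(*P[k].T,1);return q,k.sum()
q,k=front(np.r_[np.arange(-115,-50,2),-45,50:66:2]);print("front rim yaw",np.degrees(np.arctan(-q[0])),"x at 70,-125:",np.polyval(q,[70,-125]),"board",709.3+(160.4-np.array([70,-125]))*.0538,k)
d=cv2.absdiff(t,t0).max(2)
for nm,(u,v,w,h) in dict(mug=(170,155,42,55),remote=(152,203,66,32),plant=(362,145,56,55)).items():print(nm,"diff px",(d[v:v+h,u:u+w]>40).sum())
```

```text
lid [648.    3.5] strip [686.57   5.64] angle 3.179289487264588
[[    0     0   330    49 14667]
 [   95   109   112   214 20702]] [[158.45  21.83]
 [147.   215.65]]
strip edge 0.8961343840654028
strip edge 3.5957964116629504
front rim yaw 82.80076636163236 x at 70,-125: [-197.92 1345.83] board [714.16 724.65] 1
mug diff px 0
remote diff px 0
plant diff px 1100<stdin>:19: RankWarning: Polyfit may be poorly conditioned
```

Emit:
apply_moves --series "1.45 -3.39 0 0 0 0 -0.6;1.45 -3.39 0 0 0 0 -0.6;1.45 -3.39 0 0 0 0 -0.6;1.45 -3.39 0 0 0 0 -0.6;1.45 -3.39 0 0 0 0 -0.6;1.45 -3.39 0 0 0 0 -0.6;1.45 -3.39 0 0 0 0 -0.6;0 0 0 0 0 0.12 -0.6;0 0 0 0 0 0.12 -0.6;0 0 0 0 0 0.12 -0.6"

```text
clock: 23.98
eef_pos: [479.7, 6.5, 287.0]
tcp_rot: [-3.141, 0.001, 0.398]
contact_force: [-0.3, -0.6, -0.2]
opening: 0.797
```

Emit:
apply_moves --series "0 0 0 0 0 0.12 -0.6;0 0 0 0 0 0.12 -0.6;0 0 0 0 0 0.1 -0.6;0 0 0 0 0 0 -0.6;0 0 0 0 0 0 -0.6;0 0 0 0 0 0 -0.6;0 0 0 0 0 0 -0.6;0 0 0 0 0 0 -0.6;0 0 0 0 0 0 -0.6;0 0 0 0 0 0 -0.6"

```text
clock: 24.82
eef_pos: [480.3, 4.3, 286.5]
tcp_rot: [3.141, 0.002, 0.061]
contact_force: [1.2, -0.2, -0.1]
opening: 0.798
```

```bash
cat >> h.py <<'E'
def wortho(w,E,K,x0,x1,y0,y1,z,s):
    X,Y=np.meshgrid(np.arange(x1,x0,-1/s),np.arange(y1,y0,-1/s),indexing="ij")
    P=np.stack([X-E[0,3],Y-E[1,3],np.full_like(X,z-E[2,3])],-1)@E[:3,:3]
    rho=np.hypot(P[...,0],P[...,1]);th=np.arctan2(rho,P[...,2])
    return cv2.remap(w,(K[0,2]+K[0,0]*th*P[...,0]/rho).astype(np.float32),(K[1,2]+K[1,1]*th*P[...,1]/rho).astype(np.float32),2)
E
python3 - <<'E'
from h import *
np.set_printoptions(precision=2,suppress=True)
s=r.sense();print(s["clock"],s["eef_pos"],s["tcp_rot"])
c=r.camera_info("wrist");w=r.grab_frame("wrist");K=np.array(c["K"]);E=np.array(c["extrinsics"]);print(E[:3,3])
np.savez("w7.npz",w=w,K=K,E=E);cv2.imwrite("pics/top7.png",r.grab_frame("top"))
a=wortho(w,E,K,600,740,-150,110,18,3);b=wortho(w,E,K,600,740,-150,110,113,3)
cv2.imwrite("pics/o7.png",np.vstack([a[:280],b[:300]])[:598])
d=cv2.absdiff(cv2.imread("pics/top7.png"),cv2.imread("pics/top0.png")).max(2)
for nm,(u,v,ww,h) in dict(mug=(170,155,42,55),remote=(152,203,66,32),plant=(362,145,56,55)).items():print(nm,"diff px",(d[v:v+h,u:u+ww]>40).sum())
E
```

```text
24.8167 [480.33   4.34 286.49] [3.14 0.   0.06]
[560.05   7.61 412.53]
mug diff px 0
remote diff px 0
plant diff px 14
```

View pics/o7.png

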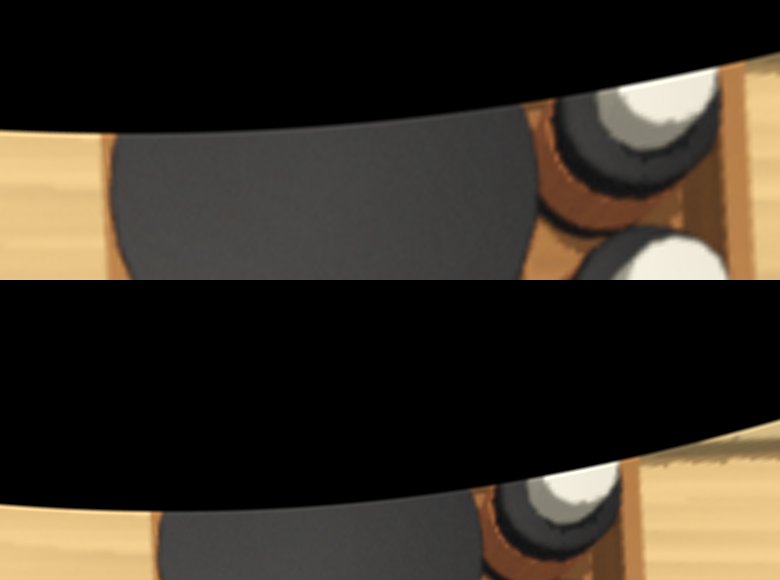

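The view misses the board edge because the camera tilts back toward the gripper. I'll move 17 cm forward and look again.

Emit:
apply_moves --series "4 0.5 0 0 0 0 -0.6;4 0.5 0 0 0 0 -0.6;4 0.5 0 0 0 0 -0.6;4 0.5 0 0 0 0 -0.6;1 0.5 0 0 0 0 -0.6;0 0 0 0 0 0 -0.6;0 0 0 0 0 0 -0.6;0 0 0 0 0 0 -0.6;0 0 0 0 0 0 -0.6;0 0 0 0 0 0 -0.6"

```text
clock: 25.75
eef_pos: [650.6, -10.2, 286.8]
tcp_rot: [3.141, 0.001, 0.06]
contact_force: [-0.7, 0.0, 0.9]
opening: 0.801
```

Run:
```python
from h import *
s=r.sense();print(s["clock"],s["eef_pos"],s["tcp_rot"])
c=r.camera_info("wrist");w=r.grab_frame("wrist");K=np.array(c["K"]);E=np.array(c["extrinsics"]);np.savez("w8.npz",w=w,K=K,E=E)
a=wortho(w,E,K,680,750,-165,90,18,3);b=wortho(w,E,K,630,735,-165,90,113,3)
cv2.imwrite("pics/o8.png",np.vstack([a,b]))
b=wortho(w,E,K,640,735,-60,60,113,6);m=(cv2.GaussianBlur(b.min(2),(5,5),0)>120).astype(np.uint8);n,L,S,C=cv2.connectedComponentsWithStats(m)
for k in range(1,n):
    if 12000<S[k][4]<30000:
        mm=L==k;y0,h=S[k][1],S[k][3];ys=np.arange(y0+int(.15*h),y0+int(.85*h));print(S[k],(735-C[k][1]/6,60-C[k][0]/6),[np.degrees(np.arctan(np.polyfit(ys,[f(np.where(mm[y])[0]) for y in ys],1)[0])) for f in(np.min,np.max)])
```

```text
25.75 [650.58558749 -10.18195118 286.76849182] [3.14121052e+00 1.29365758e-03 6.03600161e-02]
[  150   165   363   236 29479] (np.float64(689.5394009294753), np.float64(4.956958060540273)) [np.float64(34.87103566182952), np.float64(-26.447869649307073)]
```

View pics/o8.png

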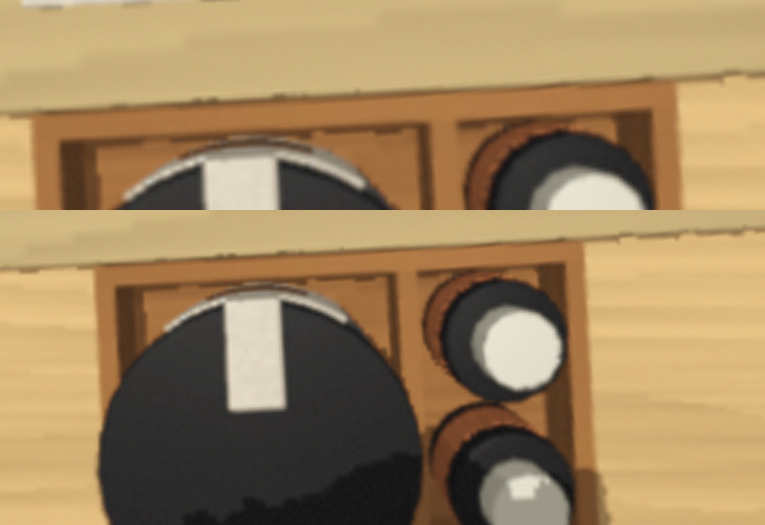

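The wrist view shows the crate front closed against the board edge along its whole width, with no table showing between (35,115) and (675,85). The strip edges run from (224,302) to (229,411), about 2.6° to the left. The label's arc ends at (165,330) and (348,320), a slope of about 3.1°. The board is turned 3.1°, so the label is square. The arm is clear of everything.

```bash
python3 -c "
from rig import r
print(r.sign_off(), r.sense()['clock'])"
```

```text
the job is handed in; nothing more can be done
the job is handed in; nothing more can be done
```

I slid the crate forward until it seated against the board, then turned the tub about 80° so its label faces forward over the board. I did them in that order and handed the job in at about 26 s, with the arm clear of everything.

**How it was done:** I pushed the crate's rear wall with both half-open fingers and raised the force to about 20 N, at which point the crate stopped moving. I turned the tub with two fingertips pressing about 10 N on the lid.

**What the last checks showed:**
- **Crate:** the last wrist picture shows no gap along the board edge. Before the tub was turned, the corners measured within 0.5 mm of the edge line, and the crate was turned 3.2° against the board's 3.1°.
- **Tub:** it stands upright in its compartment. The strip and label point at about 2.6–3.2°, against the board's 3.1°.
- **Mug, remote and plant:** the mug and remote are unchanged in the overhead picture, and the plant differs by only 14 pixels. An earlier 1100-pixel difference at the plant had nearly gone once the arm moved away, so it was most likely the arm or its shadow.

**Checks that failed or disagreed:**
- The automatic fit of the crate's front edge in the final overhead picture failed.
- The two strip-edge fits in the final overhead picture disagreed (0.9° and 3.6°), and the one in the last wrist picture failed. The final crate and strip readings therefore come mostly from the wrist picture by eye.
- My first descent stopped short near a joint limit and the arm then moved forward too high, but it touched nothing and I corrected it.
- I viewed 12 pictures, two past the budget.

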